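Slim case from under the stack into the drawer

ROBOT

A 6-joint arm with a two-finger parallel gripper is mounted at the origin on the work surface. World frame = base frame: x ahead of the robot, y to its left, z up, the work surface at z = 0. Lengths are in m, angles in degrees, forces in N, time in s.
With the tool pointing down it reaches from about 0.3 to 0.75 m from the base axis. Payload 8.5 kg.
Tool frame: the origin (TCP) lies on the centre line of the jaws, within the pads' length; the fingertips stand 19 mm ahead of it and the grasp point (between the pads) is the TCP; z points along the fingers, y is the direction in which the jaws open and shut (so a half turn about z gives the same grasp; the last joint's range is limited). The gripper opens to 85 mm and grips with 20 to 120 N. Pads are 22 mm wide; open, the fingers measure 114 mm over their backs; the gripper's body (76 mm by 85 mm) begins 54 mm behind the grasp point. The pads swing forward as they close: fully open they stand 13 mm farther back than shut.
Start: joints at [54.643, 21.807, 74.336, -0, 83.858, -12.336], TCP at [0.215, 0.506, 0.224] pointing down, gripper open.
Joint ranges: [-178.18, 178.18], [-50.72, 133.34], [12.68, 142.11], [-81.47, 261.47], [9.98, 163.14], [-165.26, 165.26]. Speed limits (degrees/s): [136.94, 136.94, 180, 180, 180, 180].

INTERFACE

Orientations are given as [roll, pitch, yaw] about the fixed x, y, z axes, in that order (R = Rz(yaw) Ry(pitch) Rx(roll)).
In Python, from bench import reach, line_to, move_j, command_gripper, hold, ik, observe, read_camera, get_calibration, PlanningError, job_done, recognise, silhouettes, place_of gives the robot as it stands. Calls block until the motion is done:
- reach(position, orientation): joint-space move of the TCP to a pose.
- line_to(position, orientation=None, vel=0.15): straight line of the TCP; orientation=None keeps the orientation; vel is the mean speed in m/s.
- move_j(angles): joint-space move.
- command_gripper(opening, force=None): opening from 0.0 (shut) to 1.0 (fully open); force is the grip in N (None keeps the last); returns when the fingers have stopped.
- hold(seconds).
- ik(position, orientation): joint angles nearest the present ones, or None.
- observe(): the state.
- read_camera(name): name is "scene" or "top" or "wrist"; returns the picture (480x640x3 uint8, blue, green, red); there is no depth.
- get_calibration(name): a dict with "mtx" (3x3 intrinsics, pixels), "D" ([k1, k2, p1, p2, k3] as OpenCV has them; the pictures are not rectified), "world_to_cam" (4x4, takes a point from world to camera coordinates); the wrist camera has in their place "T_tool_cam" (4x4, takes a point from camera to tool coordinates, whose origin is the TCP and whose axes are the flange's). Camera axes: x right, y down, z forward; pixel columns grow to the right and rows downward; lengths in m; the calibration is good to about 2 mm. A picture is of the moment at which its call begins: read the wrist's pose just before it. get_calibration takes no time and is no camera call.
A pose or a line that the arm cannot do raises PlanningError and nothing moves.
- job_done(): hands the job in, once; it reports no verdict.
Trained networks look in the newest picture that a camera, given by its name, has taken for a name from the list of things; names that differ only in an ending like _2 or _b are one class to them, and where a whole thing is asked for, a point or a joint stands for the part that bears it (a point fixed in the world has none). Each returns a list of dicts, best first, with "p" (0 to 1); they miss things now and then, are a little off and sometimes report something else, mostly with a low value. They report only what shows in the picture. A call takes as long as a camera call. They do not tell look-alikes from the thing itself.
- recognise(camera, target): "position" ([x, y, z] in m, in world coordinates, good to about 4 mm: the middle of the surface that is visible of it).
- silhouettes(camera, target): "region" (480x640 bool, what is visible of it).
- place_of(camera, target): "position" ([x, y, z] in m, in world coordinates, good to about 4 mm: a listed point, or the origin of a listed thing).
The state is a dict: "time_s": time; "q": joint angles; "dq": joint speeds; "effort": joint torques, N m; "tcp_pos": TCP position; "tcp_rot": TCP orientation; "contact_force": force on the tool from outside, world axes, zero at the start; "wrist_torque": the same for the moment, N m; "grip_width": opening from 0.0 (shut) to 1.0 (fully open).
Only numpy, scipy, OpenCV 4.12 (cv2) and the standard library are available. Lean on these libraries where they do the work, as an engineer would, in place of code of your own. Each camera call takes 0.05 s, during which the arm holds its last target.

TASK

First pull the drawer of the low unit fully open, to its stop. Then draw the slim blue case out from under the stack on the grey stand along its runway, without toppling, unstacking or lifting the boxes and tin above it, which must stay neatly stacked and settle on the stand. Lower the slim case flat into the open drawer without dropping it, leave the drawer fully open, and leave the two probe heads and the gel bottle standing where they are.

Things in the scene. Friction and masses are not known exactly. Their poses are not given: they have to be found in the camera images.
- stand: Grey fixed stand; origin on the counter under the middle of its deck; z up, its front (the drawing direction) is -x. Deck 30 mm high, 120 mm wide in y, from x = -70 to +65 mm. A runway 34 mm wide, equally 30 mm high, goes on from the deck to x = -265 mm. Two slippery polished steel posts, 75 mm high, stand at x = -70 to -58 mm, y = +-37 to +-51 mm (74 mm clear between them): the slim case passes between them, the box above it (96 mm wide) cannot and is held back by them.
- slim_mid (a point): Centre of the loose slim blue case, 150 (x) by 54 (y) by 10 (z) mm, 0.1 kg, the bottom of the stack, lying flat on deck and runway with the box resting on it. Its x runs along the stand's x; its -x end sticks out about 45 to 55 mm in front of the posts. It is wider than the runway, so fingers can straddle both; when fully drawn out it lies on the runway alone.
- lower_mid (a point): Centre of the white lower box, 90 (x) by 96 (y) by 55 (z) mm, 0.14 to 0.28 kg; it rests on the slim case, starting 5 to 21 mm short of the posts. It rides along with the slim case until it meets the posts, then stays while the case slides out, rocks back as the case's end passes beneath it and settles 10 mm down on the deck.
- upper_mid (a point): Centre of the grey upper box, 150 (x) by 100 (y) by 45 (z) mm, 0.13 to 0.25 kg; rests on the lower box and overhangs it by about 30 mm in front, above the slim case (underside at first 95 mm above the counter), so a gripper can reach the slim case's end only leaning away from the stack.
- tin_mid (a point): Centre of the round metal tin, 73 mm across, 34 mm high, 0.08 kg, on top of the upper box.
- unit_front (a point): Middle of the front top edge of the low white fixed unit with one drawer, 85 mm above the counter; -x points out of its front. The empty drawer's handle is 50 mm in front of this point when shut and about 240 mm at its stop, felt as a hard rise in force; the drawer runs easily and stays where it is left. What is pulled out past this edge is open to above. A console stands on the unit, 110 mm behind this edge.
- unit_drawer0_handle (a point): Middle of the drawer's bar handle: level steel bar 11 mm thick, 120 mm long (y), centre 35 mm off the drawer's front. Moves with the drawer, pulled along its -x; z up. From this point: drawer floor top at z = -25 mm, wall tops z = +16 mm, inside from x = +56 mm back, y = +-129 mm; fully open, the uncovered floor ends at x = +240 mm, its middle is at x = +148 mm.
- probe_gold: Bystander: black probe head with a gold tip, 48 mm across, 74 mm high; origin under its foot, z up.
- probe_steel: Bystander: black probe head with a steel tip, 48 mm across, 74 mm high; origin under its foot, z up.
- gel: Bystander: green gel bottle, 48 mm across, 120 mm high; origin under its foot, z up.
There are look-alikes about, which are no part of the job. What is meant by the part that bears lower_mid is not green, and is the smaller of those in its own colour. Leave any brown look-alike of the part that bears slim_mid alone.

How it is judged (in metres and radians):
On the way, in this order (a step that is already met when the one before it is completed fails the run):
1. the drawer is pulled out to its stop (x of unit_drawer0_handle in the frame of unit_front below -0.23 m), for 0.2 s.
2. the slim case is drawn out in front of the posts, with the stack still standing on the stand (x of slim_mid in the frame of stand below -0.142 m and z of lower_mid in the frame of stand between 0.0515 and 0.0635 m and angle between each of lower_mid, upper_mid, tin_mid's own z axis and vertical below 0.1 rad and z of upper_mid in the frame of stand between 0.1015 and 0.1135 m and z of tin_mid in the frame of stand between 0.141 and 0.153 m and x of lower_mid in the frame of stand between -0.03 and 0.03 m and y of lower_mid in the frame of stand between -0.025 and 0.025 m and angle between the x axis of lower_mid and the x axis of stand, either way round below 0.2 rad and horizontal distance between upper_mid and lower_mid below 0.025 m and horizontal distance between tin_mid and upper_mid below 0.025 m), for 0.2 s.
3. the slim case is still between the fingers when it comes down to the drawer's floor (centre at most 25 mm above it) (z of slim_mid in the frame of unit_drawer0_handle between -0.035 and 0 m and x of slim_mid in the frame of unit_drawer0_handle between 0.05 and 0.29 m and y of slim_mid in the frame of unit_drawer0_handle between -0.13 and 0.13 m and contact force between the fingers and slim above 0.5 N), for 0.05 s.
At the end, for the whole second after the job is handed in: Drawer within 10 mm of its stop; slim case inside it, flat (0.08 rad), at rest; boxes and tin upright (0.1 rad) on the deck, the lower box within 30 mm (x), 25 mm (y), 0.2 rad of its middle, the others within 25 mm of the one below; bystanders within 30 mm of their places (x of unit_drawer0_handle in the frame of unit_front below -0.23 m and z of slim_mid in the frame of unit_drawer0_handle between -0.025 and -0.014 m and x of slim_mid in the frame of unit_drawer0_handle between 0.05 and 0.29 m and y of slim_mid in the frame of unit_drawer0_handle between -0.11 and 0.11 m and angle between slim_mid's own z axis and vertical below 0.08 rad and z of lower_mid in the frame of stand between 0.0515 and 0.0635 m and angle between each of lower_mid, upper_mid, tin_mid's own z axis and vertical below 0.1 rad and z of upper_mid in the frame of stand between 0.1015 and 0.1135 m and z of tin_mid in the frame of stand between 0.141 and 0.153 m and x of lower_mid in the frame of stand between -0.03 and 0.03 m and y of lower_mid in the frame of stand between -0.025 and 0.025 m and angle between the x axis of lower_mid and the x axis of stand, either way round below 0.2 rad and horizontal distance between upper_mid and lower_mid below 0.025 m and horizontal distance between tin_mid and upper_mid below 0.025 m and linear speed of each of slim, upper below 0.02 m/s); the robot touches nothing.
It fails at once if the stack is toppled: a box or the tin tips by more than 0.45 rad (angle between any of lower_mid, upper_mid, tin_mid's own z axis and vertical above 0.45 rad).
It fails at once if a box or the tin is lifted by more than 30 mm (z of lower_mid in the frame of stand above 0.0975 m or z of upper_mid in the frame of stand above 0.1475 m or z of tin_mid in the frame of stand above 0.187 m).
It fails at once if a bystander is moved more than 30 mm or tipped (distance of any of probe_gold, probe_steel, gel from where it was at the start of the episode above 0.03 m or angle between any of probe_gold, probe_steel, gel's own z axis and vertical above 0.3 rad).
It also fails if it takes over 72 s, if anything falls off the work surface, if the arm or the gripper's body presses on something with over 40 N, if the wrist force passes 120 N, or if a joint passes its speed limit or range.

## Working session

There is one attempt and no reset: what is moved stays moved. The work goes in short steps, each a Python script; the robot and the scene stay as the last script left them, time stands still between calls to the robot, and variables do not carry over. Pictures are saved under pics/ and viewed, and the job is handed in when it is done.

```bash
ls; mkdir -p pics; python3 - <<'E'
from bench import *
import cv2
print(observe())
for c in ["scene","top","wrist"]:
    im=read_camera(c); cv2.imwrite(f"pics/a_{c}.png",im)
    for n in ["stand","slim_mid","lower_mid","upper_mid","tin_mid","unit_front","unit_drawer0_handle","probe_gold","probe_steel","gel"]:
        try:
            print(c,n,[(round(d['p'],2),[round(float(v),3) for v in d['position']]) for d in place_of(c,n)])
        except Exception as e: print(c,n,e)
print(observe()['time_s'])
E
```

```text
pics
{'time_s': 0.0, 'q': array([ 5.46447190e+01,  2.18411787e+01,  7.43848808e+01,  6.36096932e-04,
        8.38581237e+01, -1.23362414e+01]), 'dq': array([-0.0383081 , -0.05737325,  0.00939518,  0.00724777,  0.04762569,
        0.05562284]), 'effort': array([-7.80360260e-04, -4.48471034e+01, -2.31280482e+01, -2.59300696e-04,
        4.88025617e-03, -6.33622776e-06]), 'tcp_pos': array([0.21489459, 0.50595216, 0.22380927]), 'tcp_rot': array([-1.79917896e+02, -1.86033270e-02,  1.56980879e+02]), 'contact_force': array([-0.13376978, -0.12753857, -0.33977612]), 'wrist_torque': array([0.00820423, 0.00849703, 0.04005962]), 'grip_width': 1.0007482338616969}
scene stand [(0.62, [0.519, 0.264, -0.0])]
scene slim_mid [(0.82, [0.355, 0.121, 0.004]), (0.58, [0.518, 0.219, 0.034])]
scene lower_mid [(0.77, [0.327, 0.348, 0.035]), (0.74, [0.65, 0.407, 0.027])]
scene upper_mid [(0.83, [0.52, 0.272, 0.121])]
scene tin_mid [(0.91, [0.511, 0.261, 0.161])]
scene unit_front [(0.59, [0.641, -0.262, 0.086])]
scene unit_drawer0_handle [(0.66, [0.577, -0.27, 0.049])]
scene probe_gold [(0.95, [0.679, 0.122, -0.003])]
scene probe_steel [(0.73, [0.679, 0.203, 0.001])]
scene gel [(0.67, [0.677, 0.032, -0.001])]
top stand []
top slim_mid [(0.84, [0.351, 0.125, 0.001]), (0.72, [0.515, 0.218, 0.035])]
top lower_mid [(0.96, [0.649, 0.407, 0.027])]
top upper_mid []
top tin_mid [(0.66, [0.51, 0.264, 0.161]), (0.59, [0.572, -0.269, 0.048]), (0.38, [0.515, 0.22, 0.036])]
top unit_front []
top unit_drawer0_handle [(0.95, [0.57, -0.273, 0.05])]
top probe_gold [(0.78, [0.681, 0.127, -0.003])]
top probe_steel [(0.78, [0.685, 0.205, 0.005])]
top gel [(0.79, [0.676, 0.034, 0.001])]
wrist stand []
wrist slim_mid []
wrist lower_mid []
wrist upper_mid []
wrist tin_mid []
wrist unit_front []
wrist unit_drawer0_handle []
wrist probe_gold []
wrist probe_steel []
wrist gel []
1.65
```

View pics/a_scene.png

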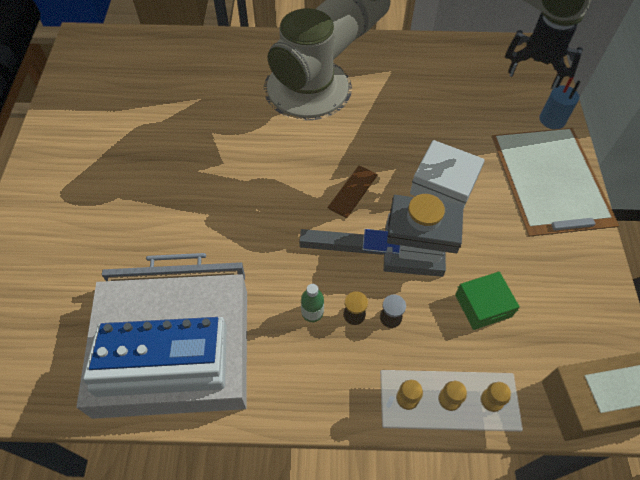

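View pics/a_top.png

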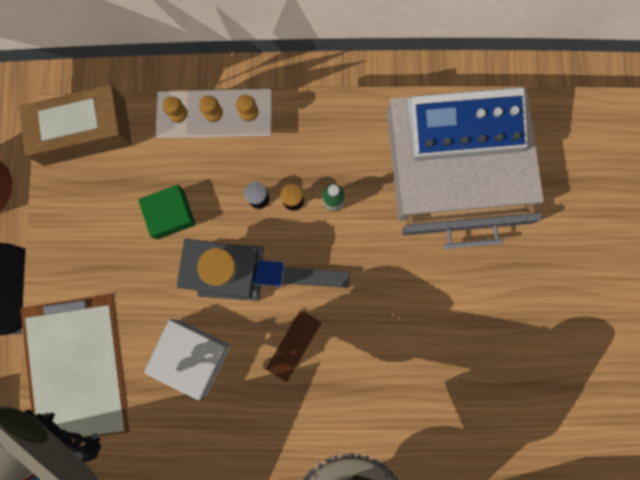

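```bash
cat > h.py <<'E'
import numpy as np, cv2
from bench import *
from scipy.spatial.transform import Rotation as R
def ray(cam,uv,z,T=None):
    c=get_calibration(cam); K=np.array(c['mtx']);D=np.array(c['D'],float)
    M=np.linalg.inv(np.array(c['world_to_cam'])) if T is None else T
    p=cv2.undistortPoints(np.array([[uv]],float),K,D)[0,0]
    d=M[:3,:3]@np.array([p[0],p[1],1]); o=M[:3,3]
    return o+d*(z-o[2])/d[2]
def wristT():
    s=observe(); T=np.eye(4); T[:3,:3]=R.from_euler('xyz',s['tcp_rot'],degrees=True).as_matrix(); T[:3,3]=s['tcp_pos']
    return T@np.array(get_calibration('wrist')['T_tool_cam'])
def crop(src,dst,x0,y0,x1,y1,k):
    im=cv2.imread(src)[y0:y1,x0:x1]; im=cv2.resize(im,None,fx=k,fy=k,interpolation=cv2.INTER_CUBIC)
    st=max(10,int(round(60/k/10))*10)
    for x in range((x0//st+1)*st,x1,st): cv2.line(im,((x-x0)*k,0),((x-x0)*k,6),(0,0,255),1); cv2.putText(im,str(x),((x-x0)*k,18),0,.4,(0,0,255),1)
    for y in range((y0//st+1)*st,y1,st): cv2.line(im,(0,(y-y0)*k),(6,(y-y0)*k),(0,0,255),1); cv2.putText(im,str(y),(8,(y-y0)*k+4),0,.4,(0,0,255),1)
    cv2.imwrite(dst,im)
E
python3 - <<'E'
from h import *
crop('pics/a_top.png','pics/b1.png',170,225,360,315,4)
crop('pics/a_scene.png','pics/b2.png',290,180,475,290,4)
crop('pics/a_top.png','pics/b3.png',390,190,550,260,5)
crop('pics/a_scene.png','pics/b4.png',90,240,260,300,4)
E
```

```text
(no output)
```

View pics/b1.png

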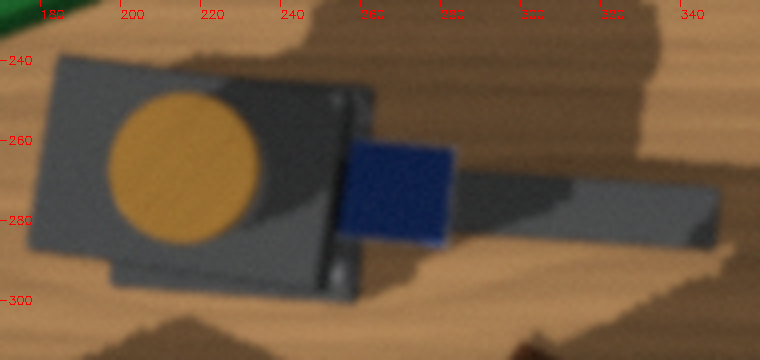

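View pics/b2.png

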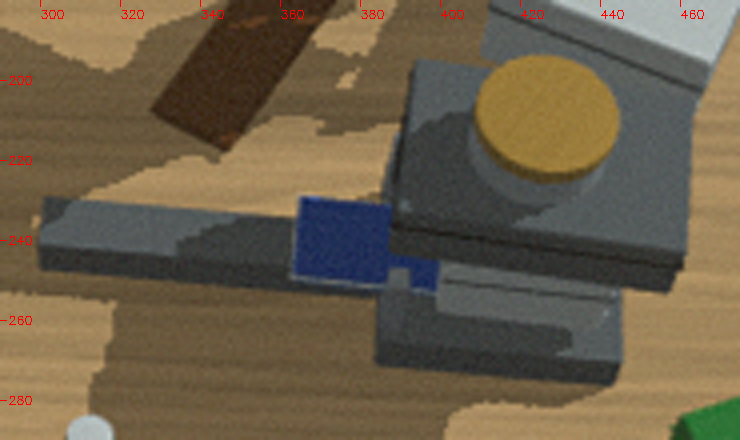

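View pics/b3.png

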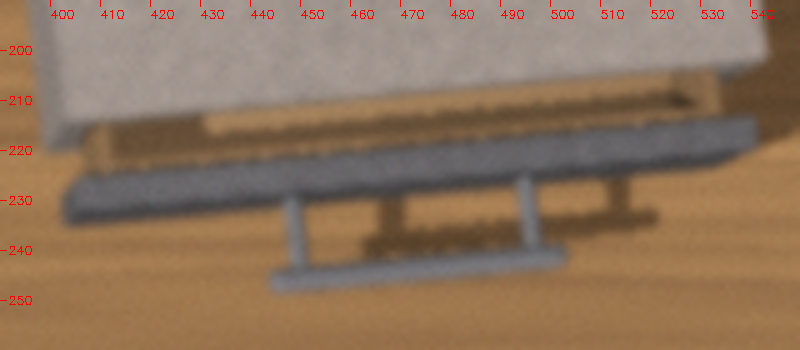

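View pics/b4.png

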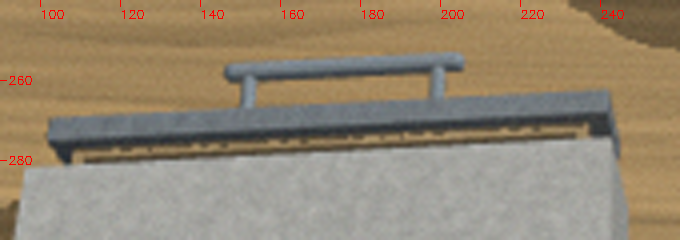

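```bash
python3 - <<'E'
from h import *
np.set_printoptions(precision=4,suppress=True)
def pr(n,c,l,z):
    P=[ray(c,p,z)[:2] for p in l]; d=P[1]-P[0]
    print(n,c,*P,'mid',(P[0]+P[1])/2,'len',np.linalg.norm(d),'ang',np.degrees(np.arctan2(d[1],d[0])))
pr('runway end','top',[(349.5,272),(348.8,287.2)],.03)
pr('runway end','scene',[(301.2,229.2),(300,242)],.03)
pr('slim end','top',[(283.7,262.2),(280.5,286.5)],.04)
pr('slim end','scene',[(365.5,229),(363.2,249.5)],.04)
pr('deckfront','top',[(263.2,246.7),(259,300)],.03)
pr('handle','top',[(444.4,246.2),(503.4,240.8)],.05)
pr('handle','scene',[(146.5,258),(205.7,255.5)],.05)
pr('drawer fronttop','scene',[(102,269.5),(242.5,263.2)],.066)
pr('unit edge','scene',[(97,282),(243,274.5)],.085)
for c in ('top','scene'):
    print(np.linalg.inv(get_calibration(c)['world_to_cam'])[:3,3])
print(get_calibration('wrist')['T_tool_cam'])
E
```

```text
runway end top [ 0.5136 -0.0022] [ 0.4807 -0.0003] mid [ 0.4971 -0.0012] len 0.033002937419849845 ang 176.74243814855276
runway end scene [0.4863 0.0026] [0.5203 0.0013] mid [0.5033 0.002 ] len 0.03404124767053597 ang -2.2951318206704707
slim end top [0.5351 0.14  ] [0.4826 0.1468] mid [0.5088 0.1434] len 0.052936835853434776 ang 172.58933837638162
slim end scene [0.4879 0.1489] [0.5417 0.1428] mid [0.5148 0.1459] len 0.054075751644331024 ang -6.520208112169245
deckfront top [0.5704 0.1859] [0.4541 0.1944] mid [0.5123 0.1902] len 0.11665441591420289 ang 175.8161020928334
handle top [ 0.5659 -0.2059] [ 0.5766 -0.3342] mid [ 0.5712 -0.2701] len 0.12868294718630852 ang -85.23659557959876
handle scene [ 0.5813 -0.3295] [ 0.5717 -0.202 ] mid [ 0.5765 -0.2657] len 0.12789085730532457 ang 94.31420404334465
drawer fronttop scene [ 0.6201 -0.4125] [ 0.5971 -0.1175] mid [ 0.6086 -0.265 ] len 0.2959061626918772 ang 94.44584203571978
unit edge scene [ 0.6588 -0.4081] [ 0.6337 -0.111 ] mid [ 0.6463 -0.2595] len 0.2981340546977205 ang 94.81899502104115
[0.4167 0.035  1.2877]
[1.1667 0.0521 1.1325]
[[ 0.0005 -0.9624 -0.2717  0.069 ]
 [ 1.      0.0004  0.0004  0.0007]
 [-0.0002 -0.2717  0.9624 -0.1493]
 [ 0.      0.      0.      1.    ]]
```

```bash
python3 - <<'E'
from h import *
np.set_printoptions(precision=4,suppress=True)
command_gripper(0.4,30)
reach([0.56,-0.265,0.17],[180,0,94.5])
T=wristT(); im=read_camera('wrist'); cv2.imwrite('pics/c.png',im); np.save('cT.npy',T)
s=observe(); print(s['time_s'],s['tcp_pos'],s['tcp_rot'],s['grip_width'],s['contact_force'],s['q'])
print([(d['p'],d['position']) for d in place_of('wrist','unit_drawer0_handle')])
E
```

```text
5.225 [ 0.5603 -0.2643  0.1701] [179.9935  -0.0029  94.5601] 0.3998151960286982 [-0.4832 -0.233   0.0337] [-36.192   31.0903  67.7292   0.0065  81.1775 -40.7531]
[(0.61, [0.5692, -0.2678, 0.0475])]
```

View pics/c.png

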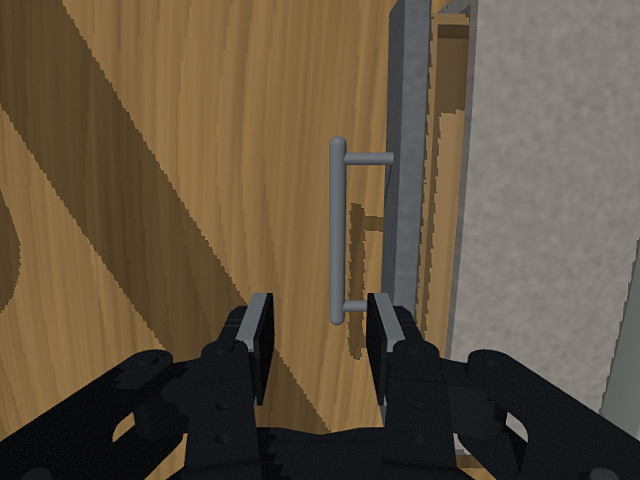

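```bash
python3 - <<'E'
from h import *
T=np.load('cT.npy')
a=ray('wrist',(338,137),.05,T);b=ray('wrist',(337,325),.05,T);print(a,b,(a+b)/2,np.linalg.norm(a-b),np.degrees(np.arctan2(*(a-b)[1::-1])))
e=ray('wrist',(475,60),.085,T);f=ray('wrist',(453,340),.085,T);print(e,f)
E
```

```text
[ 0.56703447 -0.2028978   0.05      ] [ 0.578179   -0.33166303  0.05      ] [ 0.57260674 -0.26728041  0.05      ] 0.12924660697840518 94.94657457691619
[ 0.63438567 -0.15514465  0.085     ] [ 0.64904188 -0.31903952  0.085     ]
```

```bash
python3 - <<'E'
from h import *
np.set_printoptions(precision=3,suppress=True)
o=[180,0,94.8]
h=np.array([.5725,-.267])
command_gripper(0.33,40)
line_to([*h,.10],o,vel=.2)
print(observe()['contact_force'])
line_to([*h,.052],o,vel=.1)
print(observe()['contact_force'],observe()['tcp_pos'])
print(command_gripper(0.0,40))
s=observe();print(s['grip_width'],s['contact_force'],s['tcp_pos'])
u=np.array([np.cos(np.radians(4.8)),np.sin(np.radians(4.8))])
line_to([*(h-u*.08),.052],o,vel=.12); s=observe();print(s['grip_width'],s['contact_force'],s['tcp_pos'])
line_to([*(h-u*.155),.052],o,vel=.12); s=observe();print(s['grip_width'],s['contact_force'],s['tcp_pos'],s['time_s'])
E
```

```text
[-0.009  0.264  0.694]
[ 0.062 -0.8   -0.135] [ 0.573 -0.267  0.053]
False
-0.0013780346053567276 [0.042 0.871 0.236] [ 0.573 -0.267  0.052]
-0.00295758979205696 [ 0.395 -0.383 -0.531] [ 0.493 -0.274  0.052]
0.0006948622877652818 [0.518 0.537 0.297] [ 0.419 -0.28   0.052] 8.625
```

```bash
python3 - <<'E'
from h import *
for c in ('scene','wrist','top'): cv2.imwrite(f'pics/d_{c}.png',read_camera(c))
crop('pics/d_scene.png','pics/d1.png',60,160,320,340,3)
a=cv2.imread('pics/d_wrist.png');b=cv2.imread('pics/d1.png')
E
```

```text
(no output)
```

View pics/d1.png

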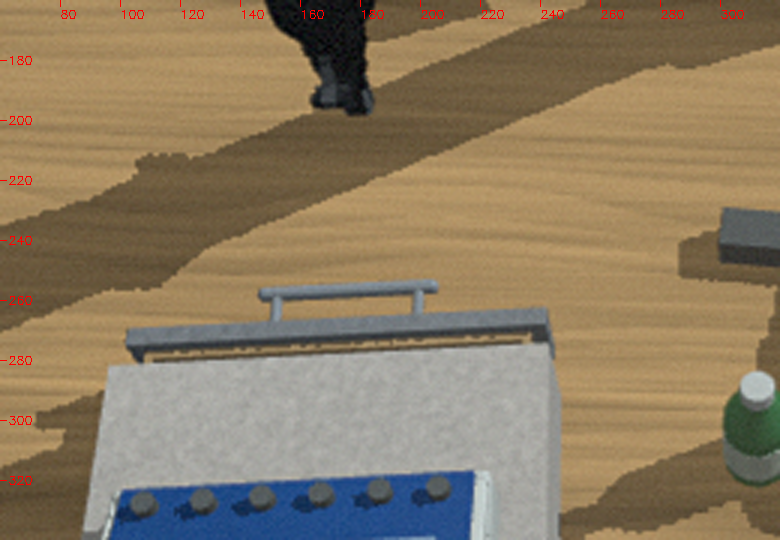

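View pics/d_wrist.png

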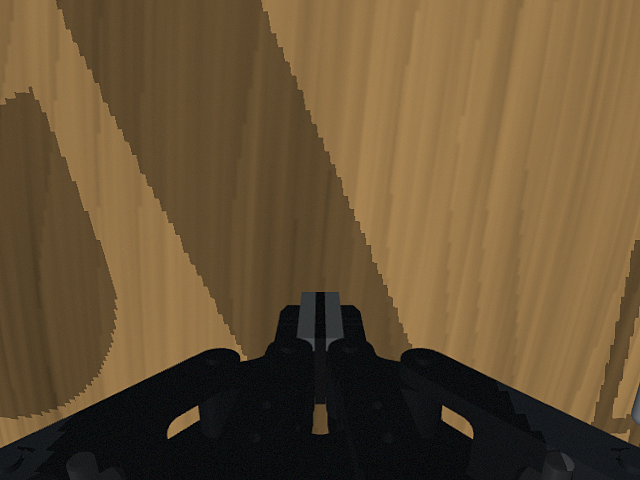

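```bash
python3 - <<'E'
from h import *
np.set_printoptions(precision=4,suppress=True)
for z in (.02,.03,.04,.05,.06,.07):
    print(z, *[ (ray(c,p,z,T)+ray(c,q,z,T))[:2]/2 for c,p,q,T in (('top',(444.4,246.2),(503.4,240.8),None),('scene',(146.5,258),(205.7,255.5),None),('wrist',(338,137),(337,325),np.load('cT.npy')))])
for z in (.02,.03,.04,.05,.06,.07,.08): print(z,ray('scene',(176,197),z))
for c in('top','scene'):
  print([(d['p'],d['position']) for d in recognise(c,'unit_drawer0_handle')])
print(np.load('cT.npy'))
E
```

```text
0.02 [ 0.575  -0.2775] [ 0.5602 -0.2746] [ 0.5746 -0.2753]
0.03 [ 0.5737 -0.275 ] [ 0.5656 -0.2716] [ 0.5739 -0.2727]
0.04 [ 0.5725 -0.2725] [ 0.5711 -0.2687] [ 0.5733 -0.27  ]
0.05 [ 0.5712 -0.2701] [ 0.5765 -0.2657] [ 0.5726 -0.2673]
0.06 [ 0.57   -0.2676] [ 0.582  -0.2628] [ 0.572  -0.2646]
0.07 [ 0.5687 -0.2651] [ 0.5874 -0.2599] [ 0.5713 -0.2619]
0.02 [ 0.398  -0.2999  0.02  ]
0.03 [ 0.4049 -0.2967  0.03  ]
0.04 [ 0.4118 -0.2936  0.04  ]
0.05 [ 0.4187 -0.2904  0.05  ]
0.06 [ 0.4257 -0.2873  0.06  ]
0.07 [ 0.4326 -0.2841  0.07  ]
0.08 [ 0.4395 -0.2809  0.08  ]
[(0.83, [0.6157, -0.2655, 0.053])]
[(0.77, [0.6197, -0.2636, 0.0653])]
[[ 0.9968  0.0771  0.0218  0.555 ]
 [ 0.0801 -0.9593 -0.2708 -0.1949]
 [ 0.0001  0.2716 -0.9624  0.3194]
 [ 0.      0.      0.      1.    ]]
```

```bash
python3 - <<'E'
from h import *
np.set_printoptions(precision=4,suppress=True)
c=get_calibration('wrist'); T=np.array(c['T_tool_cam'])
for uv in ((302,292),(338,292),(320,292),(320,400)):
    p=cv2.undistortPoints(np.array([[uv]],float),np.array(c['mtx']),np.array(c['D'],float))[0,0]
    d=T[:3,:3]@np.array([*p,1]);o=T[:3,3]
    for x in (-.011,0,.011): t=(x-o[0])/d[0];print(uv,o+d*t)
# project expected tip into scene
c=get_calibration('scene');W=np.array(c['world_to_cam'])
s=observe();Rt=R.from_euler('xyz',s['tcp_rot'],degrees=True).as_matrix()
for zz in(-.01,0,.01,.019):
  for y in(-.014,.014):
    P=s['tcp_pos']+Rt@np.array([0,y,zz])
    print(zz,y,P,cv2.projectPoints(P[None],cv2.Rodrigues(W[:3,:3])[0],W[:3,3],np.array(c['mtx']),np.array(c['D'],float))[0].ravel())
E
python3 -c "
from h import *
crop('pics/d_scene.png','pics/d2.png',130,150,200,210,10)"
```

```text
(302, 292) [-0.011  -0.0085  0.0429]
(302, 292) [ 0.     -0.0073  0.0166]
(302, 292) [ 0.011  -0.0061 -0.0096]
(338, 292) [-0.011   0.0092  0.0429]
(338, 292) [0.     0.008  0.0166]
(338, 292) [ 0.011   0.0068 -0.0096]
(320, 292) [-0.011   0.0004  0.0429]
(320, 292) [0.     0.0004 0.0166]
(320, 292) [ 0.011   0.0003 -0.0096]
(320, 400) [-0.011   0.0003 -0.0414]
(320, 400) [ 0.      0.0003 -0.0562]
(320, 400) [ 0.011   0.0003 -0.0709]
-0.01 -0.014 [ 0.4045 -0.2811  0.0619] [179.89   189.0807]
-0.01 0.014 [ 0.4324 -0.2787  0.0619] [179.0865 199.0122]
0 -0.014 [ 0.4045 -0.2811  0.0519] [180.7639 191.5967]
0 0.014 [ 0.4324 -0.2787  0.0519] [179.9753 201.4909]
0.01 -0.014 [ 0.4045 -0.2811  0.0419] [181.6266 194.0802]
0.01 0.014 [ 0.4324 -0.2787  0.0419] [180.8524 203.9372]
0.019 -0.014 [ 0.4045 -0.2811  0.0329] [182.3935 196.2882]
0.019 0.014 [ 0.4324 -0.2787  0.0329] [181.6321 206.1119]
```

View pics/d2.png

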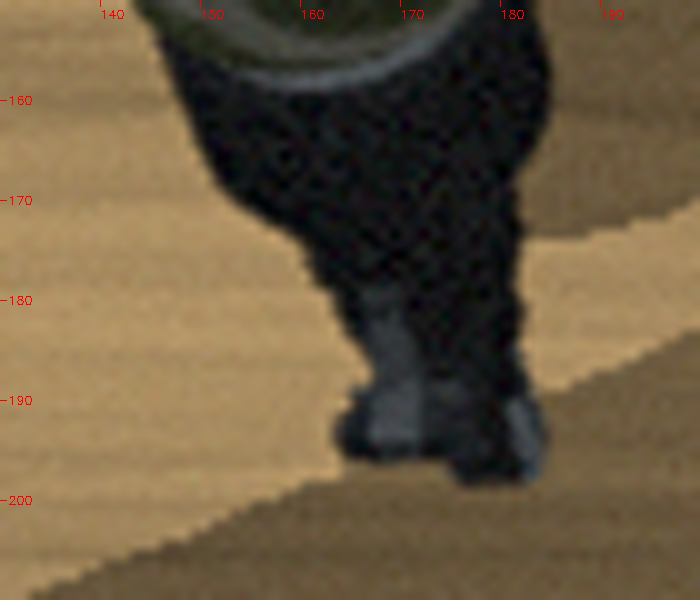

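```bash
python3 - <<'E'
from h import *
np.set_printoptions(precision=4,suppress=True)
s=observe();p=s['tcp_pos'];o=[180,0,94.8]
z=.030
line_to([p[0],p[1],z],o,vel=.1)
while z>0.002:
    f=observe()['contact_force'][2]
    print(round(z,4),observe()['tcp_pos'][2],round(f,2))
    if abs(f)>4: break
    z-=.002; line_to([p[0],p[1],z],o,vel=.05)
print(observe()['time_s'])
E
```

```text
0.03 0.029843535972882928 0.19
0.028 0.028293118751355574 -0.06
0.026 0.025991202877730317 0.03
0.024 0.02388218930493771 0.01
0.022 0.021865835779606105 0.6
0.02 0.019868414549226644 -0.18
0.018 0.017882910421080245 -0.64
0.016 0.015874277042101627 1.03
0.014 0.01390149740529352 0.24
0.012 0.011879113233561358 -0.08
0.01 0.009877150629779983 0.21
0.008 0.00788022648597293 -0.36
0.006 0.005877194111454893 0.38
0.004 0.0038775923299768887 -0.11
12.7417
```

```bash
python3 - <<'E'
from h import *
s=observe();p=s['tcp_pos'];o=[180,0,94.8]
z=.002
while z>-0.03:
    line_to([p[0],p[1],z],o,vel=.06)
    s=observe();f=s['contact_force'][2]
    print(round(z,4),round(s['tcp_pos'][2],4),round(f,2))
    if abs(f)>4: break
    z-=.002
print(observe()['time_s'])
cv2.imwrite('pics/e.png',read_camera('scene'))
crop('pics/e.png','pics/e1.png',130,150,220,220,8)
E
```

```text
0.002 0.002 0.53
0.0 -0.0001 0.37
-0.002 -0.0021 -0.44
-0.004 -0.0041 -0.56
-0.006 -0.0061 0.35
-0.008 -0.0069 14.99
14.2417
```

View pics/e1.png

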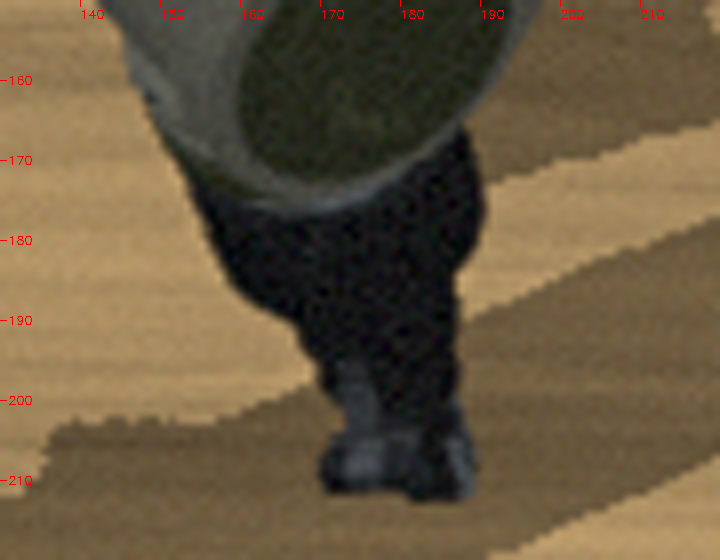

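```bash
python3 - <<'E'
from h import *
np.set_printoptions(precision=3,suppress=True)
o=[180,0,94.8]; h=np.array([.5725,-.267])
s=observe();p=s['tcp_pos']
line_to([p[0],p[1],.085],o,vel=.2)
command_gripper(0.33,40)
line_to([*h,.085],o,vel=.2)
line_to([*h,.0225],o,vel=.12)
print(observe()['contact_force'],observe()['tcp_pos'])
print(command_gripper(0.0,40))
s=observe();print(s['grip_width'],s['contact_force'],s['tcp_pos'],s['time_s'])
cv2.imwrite('pics/f.png',read_camera('wrist'))
E
```

```text
[-0.111  0.714  3.336] [ 0.572 -0.267  0.023]
False
0.11267675398326671 [-0.558 -0.436  2.973] [ 0.572 -0.267  0.023] 17.1917
```

View pics/f.png

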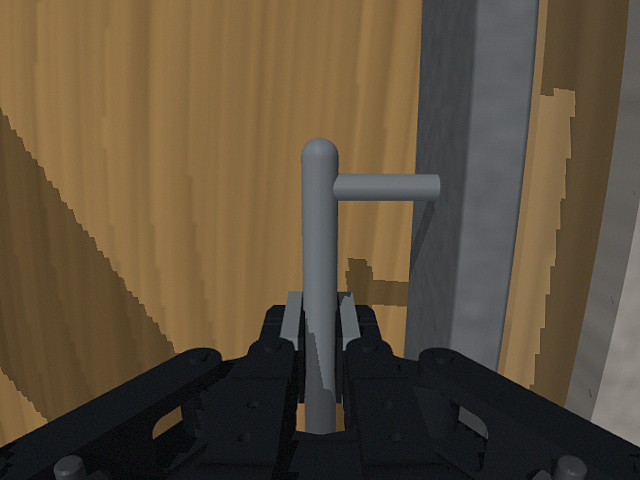

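```bash
python3 - <<'E'
from h import *
np.set_printoptions(precision=3,suppress=True)
o=[180,0,94.8]; h=np.array([.5725,-.267])
u=np.array([np.cos(np.radians(4.8)),np.sin(np.radians(4.8))])
line_to([*(h-u*.15),.0225],o,vel=.12); s=observe();print(s['grip_width'],s['contact_force'],s['tcp_pos'])
d=.15
while d<.19:
    d+=.003; line_to([*(h-u*d),.0225],o,vel=.06); s=observe(); f=s['contact_force'][:2]@u
    print(round(d,3),round(f,2),s['contact_force'],s['grip_width'])
    if f>12: break
s=observe();print(s['tcp_pos'],s['time_s'])
E
```

```text
0.11158184633283628 [-0.363 -5.261  1.593] [ 0.423 -0.28   0.023]
0.153 -0.07 [ 0.385 -5.383  1.272] 0.1132546141935116
0.156 0.03 [ 0.578 -6.51   1.717] 0.11188146105549153
0.159 -1.08 [-0.559 -6.208  1.042] 0.10937843555750759
0.162 -1.09 [-0.584 -6.024  1.427] 0.10769686468835776
0.165 -1.85 [-1.476 -4.529  0.123] 0.11288132650473925
0.168 -1.77 [-1.285 -5.852  0.292] 0.10774405638528269
0.171 15.83 [15.986 -1.211 -5.048] 0.11058500365154837
[ 0.404 -0.282  0.023] 20.3917
```

```bash
python3 - <<'E'
from h import *
np.set_printoptions(precision=3,suppress=True)
hold(0.25)
s=observe();p=s['tcp_pos'];o=[180,0,94.8];print(p)
command_gripper(0.3)
line_to([p[0],p[1],.16],o,vel=.25)
command_gripper(1.0)
# pose over slim end with wrist, looking
th=np.radians(85.5)
def ori(t,yaw):
    # tool z tilted t toward stand +x ; tool x = n
    a=np.radians(yaw);ex=np.array([np.cos(a),np.sin(a),0]);ez=np.array([0,0,1.])
    t=np.radians(t);z=np.sin(t)*ex-np.cos(t)*ez;x=np.cos(t)*ex+np.sin(t)*ez;y=np.cross(z,x)
    return R.from_matrix(np.c_[x,y,z]).as_euler('xyz',degrees=True)
print(ori(38,85.5))
ex=np.array([np.cos(th),np.sin(th),0])
P=np.array([.5,.0,.03])+ex*.09+[0,0,.16]
for t in (30,35,38,42):
  print(t,ik(P,ori(t,85.5)))
reach(P,ori(35,85.5))
T=wristT(); im=read_camera('wrist'); cv2.imwrite('pics/g.png',im); np.save('gT.npy',T)
cv2.imwrite('pics/g_top.png',read_camera('top'))
print(observe()['time_s'],observe()['contact_force'],observe()['tcp_rot'])
crop('pics/g_top.png','pics/g1.png',370,130,570,290,4)
E
```

```text
[ 0.404 -0.282  0.023]
[180.  -38.   85.5]
30 [-18.476  20.504  88.997  29.527  79.905 -21.703]
35 [-20.696  21.372  89.985  33.853  81.412 -25.243]
38 [-21.954  21.997  90.573  36.334  82.419 -27.294]
42 [-23.536  22.947  91.349  39.507  83.867 -29.94 ]
23.7417 [-0.009 -0.156 -0.289] [179.988 -34.975  85.442]
```

View pics/g.png

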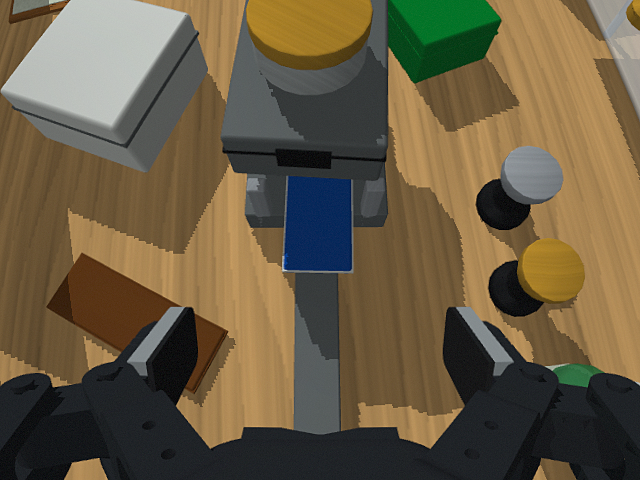

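View pics/g1.png

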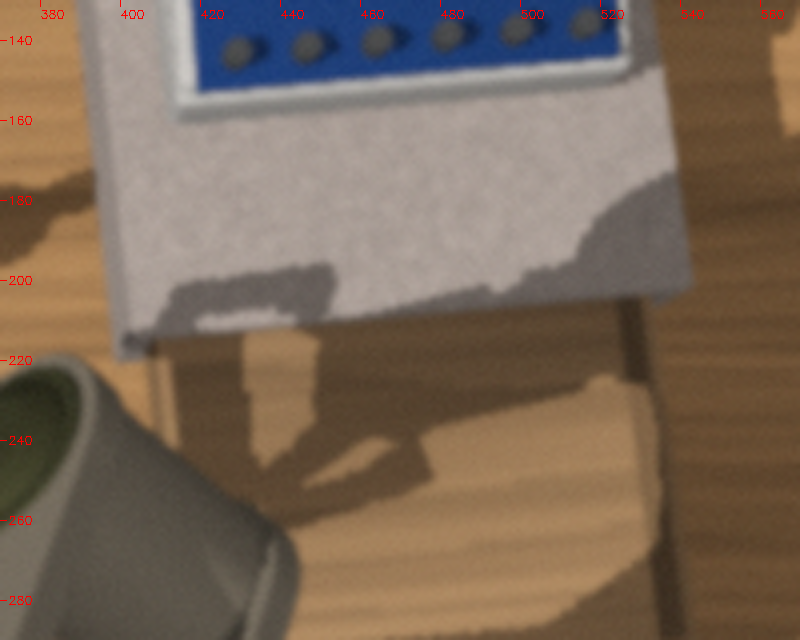

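```bash
python3 - <<'E'
from h import *
np.set_printoptions(precision=4,suppress=True)
T=np.load('gT.npy')
r=lambda uv,z: ray('wrist',uv,z,T)
a,b=r((284,271),.04),r((353,271),.04); print('slim end',a,b,(a+b)/2,np.linalg.norm(a-b),np.degrees(np.arctan2(*(b-a)[1::-1])))
c,d=r((288,178),.04),r((351,178),.04); print('slim sides far',c,d,(c+d)/2,np.linalg.norm(c-d)); m=(c+d)/2-(a+b)/2;print('slim dir',np.degrees(np.arctan2(m[1],m[0])))
e,f=r((296,290),.03),r((338.5,290),.03);g,h=r((295,430),.03),r((340,430),.03)
print('rw',(e+f)/2,(g+h)/2,np.linalg.norm(e-f)); m=(e+f-g-h)[:2];print(np.degrees(np.arctan2(m[1],m[0])))
i,j=r((247,226),0.0),r((386,224),0.0);print('deck front bottom',i,j,(i+j)/2,np.linalg.norm(i-j))
i,j=r((245,190),0.03),r((388,189),0.03);print('deck front top',i,j,(i+j)/2,np.linalg.norm(i-j))
i,j=r((224,150),0.140),r((386,152),0.140);print('upper front',i,j,(i+j)/2,np.linalg.norm(i-j))
E
python3 -c "
from h import *
crop('pics/g.png','pics/g2.png',210,120,410,290,4)"
```

```text
slim end [0.4844 0.1463 0.04  ] [0.537  0.1421 0.04  ] [0.5107 0.1442 0.04  ] 0.05277463139099982 -4.5101462227348135
slim sides far [0.4917 0.2254 0.04  ] [0.5438 0.2213 0.04  ] [0.5177 0.2234 0.04  ] 0.052174532513139395
slim dir 84.94596820313957
rw [0.5088 0.1317 0.03  ] [0.5011 0.0301 0.03  ] 0.03305542544120269
85.67947468409984
deck front bottom [0.4508 0.2015 0.    ] [0.5753 0.1936 0.    ] [0.513  0.1975 0.    ] 0.12478546513129643
deck front top [0.4543 0.2223 0.03  ] [0.5752 0.2137 0.03  ] [0.5148 0.218  0.03  ] 0.12120166189700805
upper front [0.4598 0.1939 0.14  ] [0.5533 0.185  0.14  ] [0.5066 0.1894 0.14  ] 0.09391517928880351
```

View pics/g2.png

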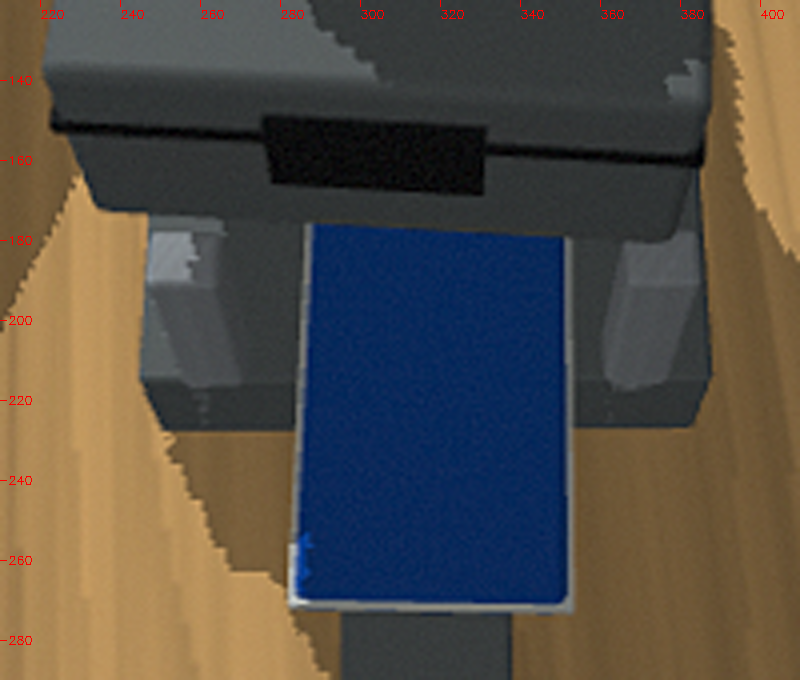

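```bash
cat >> h.py <<'E'
YAW=85.3
_a=np.radians(YAW); EX=np.array([np.cos(_a),np.sin(_a),0])
def tz(t): t=np.radians(t); return np.sin(t)*EX-np.cos(t)*np.array([0,0,1.])
def ori(t): return [180,-t,YAW]
L=.0255
G0=np.array([.5110,.1444,.035])+EX*.012
E
python3 - <<'E'
from h import *
np.set_printoptions(precision=3,suppress=True)
t=35
P=G0+L*tz(t)
for k in (0,.14): print(ik(P-EX*k,ori(t)))
reach(P-.07*tz(t),ori(t))
line_to(P,ori(t),vel=.12)
s=observe();print(s['tcp_pos'],P,s['contact_force'],s['time_s'])
cv2.imwrite('pics/i.png',read_camera('wrist'));cv2.imwrite('pics/i_s.png',read_camera('scene'))
crop('pics/i_s.png','pics/i1.png',270,130,470,290,4)
E
```

```text
[-11.296  37.166 100.047  43.293  56.192 -35.699]
[-27.24   37.307  99.626  36.345  63.365 -45.125]
[0.514 0.171 0.015] [0.513 0.171 0.014] [ 1.091 -0.206 -0.855] 25.0417
```

View pics/i.png

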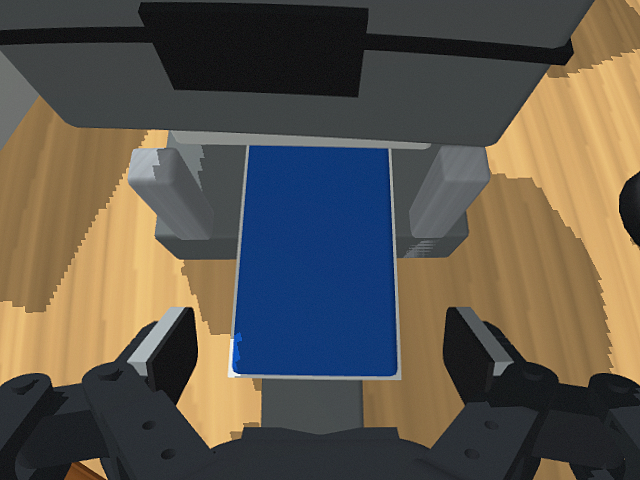

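View pics/i1.png

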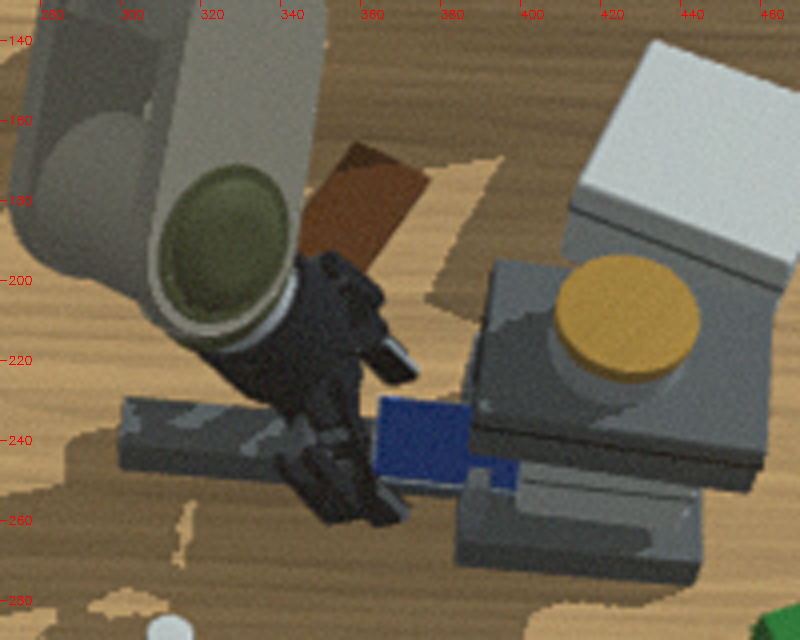

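```bash
python3 - <<'E'
from h import *
np.set_printoptions(precision=3,suppress=True)
t=35
P=G0+(L+.004)*tz(t)
line_to(P,ori(t),vel=.08)
print(command_gripper(0.0,60))
s=observe();print(s['grip_width'],s['grip_width']*85,s['contact_force'],s['tcp_pos'],s['time_s'])
cv2.imwrite('pics/j.png',read_camera('wrist'))
E
```

```text
False
0.6177460144009376 52.508411224079694 [-1.446 -3.716  4.776] [0.513 0.173 0.011] 25.7917
```

View pics/j.png

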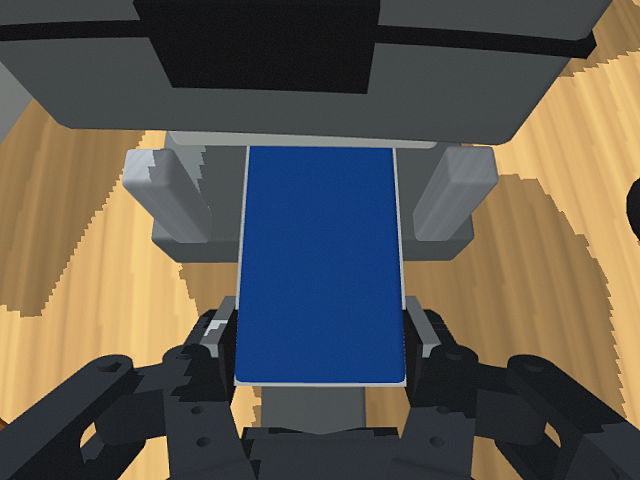

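```bash
python3 - <<'E'
from h import *
np.set_printoptions(precision=3,suppress=True)
t=35
P=G0+(L+.004)*tz(t)
for k in (.015,.03,.05):
    line_to(P-EX*k,ori(t),vel=.035)
    s=observe();print(k,s['grip_width'],s['contact_force'],s['time_s'])
cv2.imwrite('pics/k.png',read_camera('wrist'))
E
```

```text
0.015 0.6177553101370075 [-1.702 -0.635  6.854] 26.4167
0.03 0.618058884490939 [-1.362  2.386  6.234] 26.9917
0.05 0.6189561303152823 [-0.802  2.87   5.196] 27.7167
```

View pics/k.png

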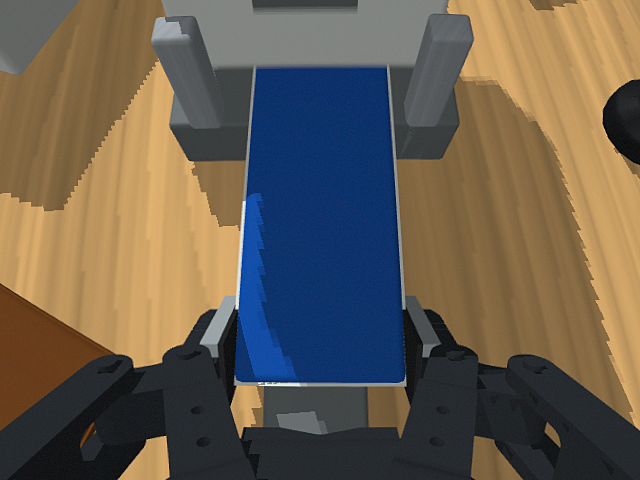

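```bash
python3 - <<'E'
from h import *
np.set_printoptions(precision=3,suppress=True)
t=35
P=G0+(L+.004)*tz(t)
for k in (.075,.1,.12,.14):
    line_to(P-EX*k,ori(t),vel=.045)
    s=observe();print(k,s['grip_width'],s['contact_force'],s['time_s'])
hold(.25)
cv2.imwrite('pics/l.png',read_camera('wrist'));cv2.imwrite('pics/l_s.png',read_camera('scene'))
for n in ('slim_mid','upper_mid','tin_mid','lower_mid'): print(n,[(round(d['p'],2),d['position']) for d in place_of('scene',n)])
crop('pics/l_s.png','pics/l1.png',270,130,470,290,4)
E
```

```text
0.075 0.6183059012528187 [-0.648 -0.455  9.261] 28.475
0.1 0.6187121527231528 [-1.09  -2.153  7.807] 29.1833
0.12 0.6227967713824656 [-1.948 -1.69   8.215] 29.775
0.14 0.6165061186686417 [-2.645 -2.824  8.497] 30.3667
slim_mid [(0.63, [0.3536, 0.1237, 0.0051]), (0.61, [0.5066, 0.0775, 0.0378])]
upper_mid [(0.89, [0.5174, 0.2555, 0.1104])]
tin_mid [(0.97, [0.5119, 0.2549, 0.1491])]
lower_mid [(0.74, [0.653, 0.4076, 0.0263]), (0.73, [0.3254, 0.3498, 0.038]), (0.45, [0.6767, 0.0305, 0.0003])]
```

View pics/l.png

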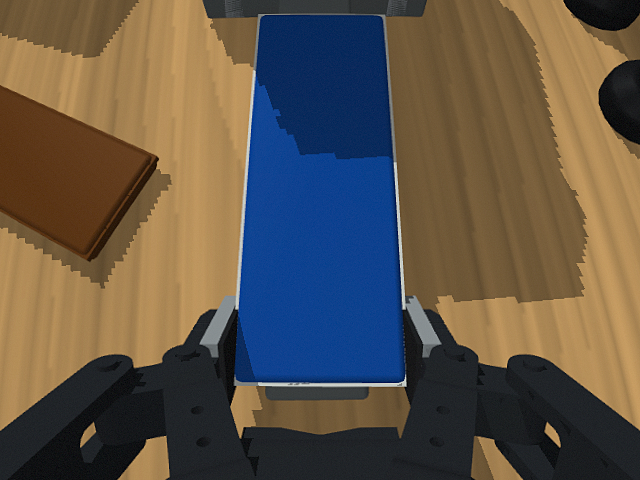

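View pics/l1.png

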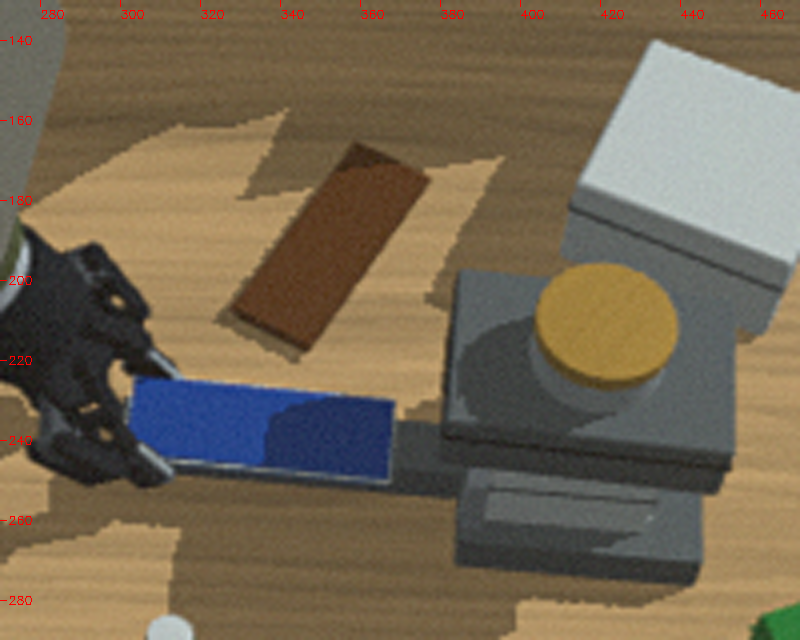

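```bash
python3 - <<'E'
from h import *
np.set_printoptions(precision=3,suppress=True)
t=35
P=G0+(L+.004)*tz(t)-EX*.14
command_gripper(1.0)
print(observe()['contact_force'])
line_to(P-.08*tz(t),ori(t),vel=.2)
reach([.5057,.0796,.13],[180,0,YAW])
T=wristT();cv2.imwrite('pics/m.png',read_camera('wrist'));np.save('mT.npy',T)
print(observe()['time_s'],observe()['tcp_pos'])
E
```

```text
[-1.04   0.049 -0.743]
32.6833 [0.505 0.079 0.128]
```

View pics/m.png

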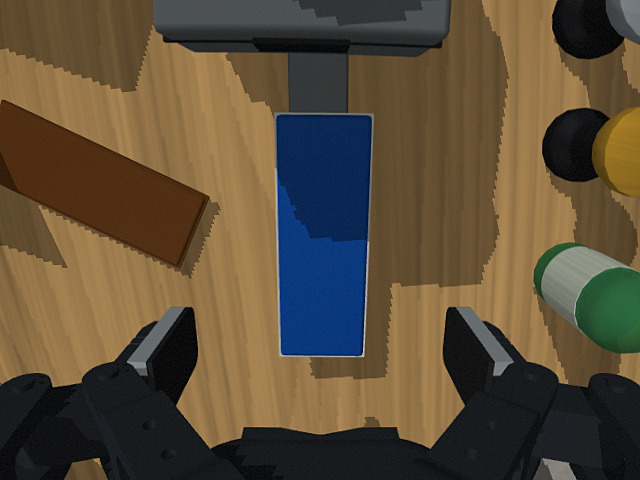

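```bash
python3 - <<'E'
from h import *
np.set_printoptions(precision=4,suppress=True)
T=np.load('mT.npy')
q=np.array([ray('wrist',p,.04,T) for p in ((275,113),(373,114),(365,356),(280,355))])
C=q.mean(0);m=(q[0]+q[1]-q[2]-q[3]);yaw=np.degrees(np.arctan2(m[1],m[0]));print(q,C,np.linalg.norm(m)/2,yaw)
o=[180,0,float(yaw)]
line_to([C[0],C[1],.06],o,vel=.2)
line_to([C[0],C[1],.015],o,vel=.1)
print(observe()['contact_force'])
command_gripper(0.0,50)
s=observe();print(s['grip_width'],s['contact_force'],s['tcp_pos'],s['time_s'])
line_to([C[0],C[1],.04],o,vel=.08)
s=observe();print(s['grip_width'],s['contact_force'],s['time_s'])
cv2.imwrite('pics/n.png',read_camera('wrist'));cv2.imwrite('pics/n_s.png',read_camera('scene'))
crop('pics/n_s.png','pics/n1.png',270,130,470,290,4)
E
```

```text
[[0.4864 0.1564 0.04  ]
 [0.5396 0.1516 0.04  ]
 [0.5277 0.0035 0.04  ]
 [0.4734 0.0085 0.04  ]] [0.5068 0.08   0.04  ] 0.14852212798128 85.19731561857921
[-0.6742 -0.4084 -0.4918]
0.6214277460429162 [-1.7923 -0.4021  5.734 ] [0.5071 0.08   0.0159] 34.1833
0.6155511365554992 [-0.1514  0.0872 -1.1403] 34.65
```

View pics/n.png

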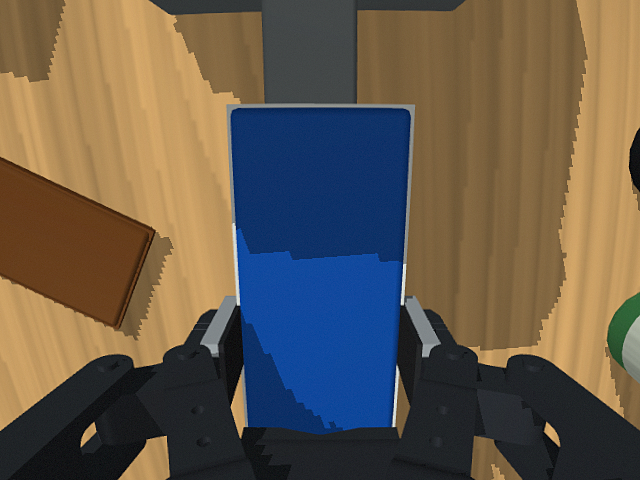

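View pics/n1.png

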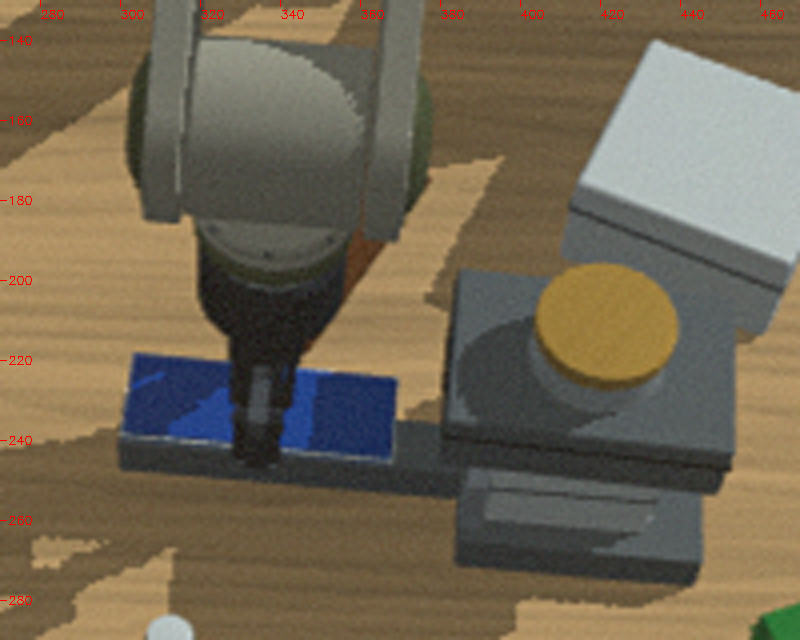

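```bash
python3 - <<'E'
from h import *
np.set_printoptions(precision=4,suppress=True)
s=observe();p=s['tcp_pos'];o=[180,0,85.2]
line_to([p[0],p[1],.14],o,vel=.2)
u=np.array([np.cos(np.radians(4.8)),np.sin(np.radians(4.8))])
D=np.array([.4035,-.2815])+u*.145
o2=[180,0,94.8]
line_to([*D,.14],o2,vel=.2)
s=observe();print(D,s['tcp_pos'],s['grip_width'],s['contact_force'],s['time_s'])
T=wristT();cv2.imwrite('pics/o.png',read_camera('wrist'));np.save('oT.npy',T)
cv2.imwrite('pics/o_s.png',read_camera('scene'))
crop('pics/o_s.png','pics/o1.png',60,130,300,310,3)
E
```

```text
[ 0.548  -0.2694] [ 0.548  -0.2686  0.1401] 0.6149705738734853 [ 0.0557  0.2007 -0.6496] 37.3083
```

View pics/o.png

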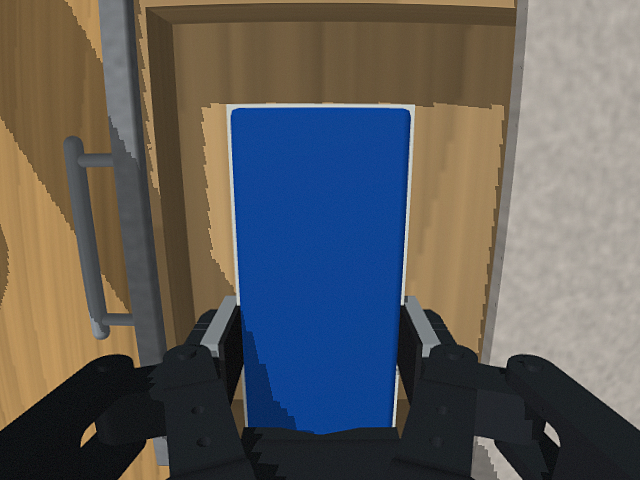

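View pics/o1.png

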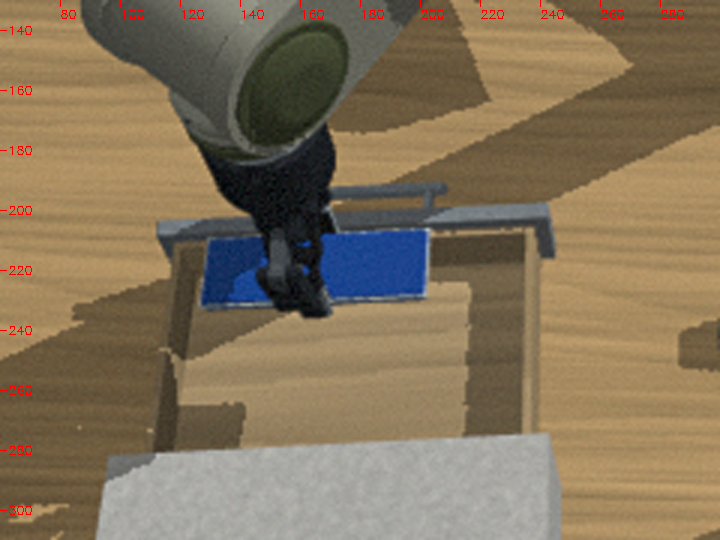

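```bash
python3 - <<'E'
from h import *
np.set_printoptions(precision=4,suppress=True)
T=np.load('oT.npy')
a,b=ray('wrist',(73,137),.05,T),ray('wrist',(101,338),.05,T);print(a,b,(a+b)/2)
u=np.array([np.cos(np.radians(4.8)),np.sin(np.radians(4.8))])
D=np.array([.4035,-.2815])+u*.145; o=[180,0,94.8]
line_to([*D,.04],o,vel=.15)
z=.026; line_to([*D,z],o,vel=.08)
f0=observe()['contact_force'];print(f0)
while z>-.004:
    z-=.002; line_to([*D,z],o,vel=.05); s=observe();f=s['contact_force']
    print(round(z,3),f,round(s['grip_width'],3))
    if f[2]-f0[2]>3: break
print(s['time_s'])
cv2.imwrite('pics/p.png',read_camera('scene'));crop('pics/p.png','pics/p1.png',60,130,300,310,3)
E
```

```text
[ 0.4018 -0.2171  0.05  ] [ 0.4112 -0.3447  0.05  ] [ 0.4065 -0.2809  0.05  ]
[-0.2471 -0.8725 -2.2068]
0.024 [-0.1815  1.549  -1.0326] 0.617
0.022 [-0.7879 -0.1811 -0.6121] 0.619
0.02 [ 0.0425  0.4635 -0.6535] 0.613
0.018 [ 0.8976 -0.7336 -1.3315] 0.619
0.016 [ 0.1786 -0.1054 -1.0837] 0.616
0.014 [-0.227  -0.8362 -0.3149] 0.617
0.012 [-0.4986  0.4773 -0.7518] 0.618
0.01 [ 0.4885  2.9945 11.3663] 0.614
40.55
```

View pics/p1.png

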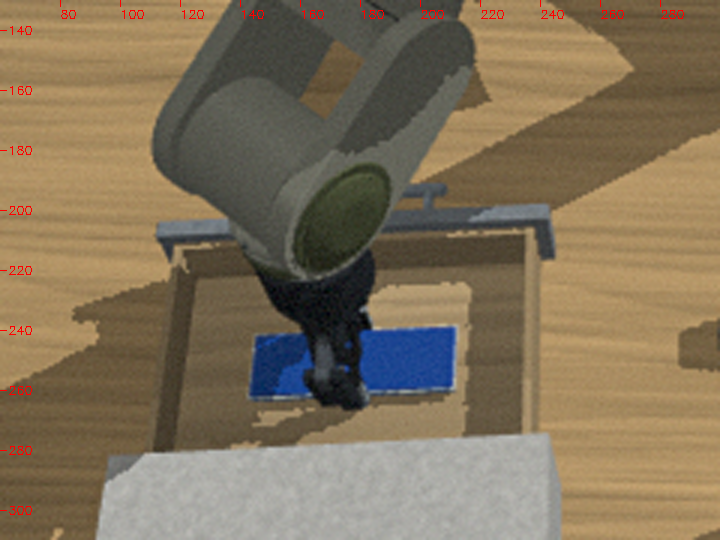

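```bash
python3 - <<'E'
from h import *
np.set_printoptions(precision=4,suppress=True)
hold(.15)
s=observe();p=s['tcp_pos'];o=[180,0,94.8]
command_gripper(0.9)
line_to([p[0],p[1],.18],o,vel=.15)
T=wristT();cv2.imwrite('pics/q.png',read_camera('wrist'));np.save('qT.npy',T)
reach([.35,-.05,.28],[180,0,90])
cv2.imwrite('pics/q_s.png',read_camera('scene'));cv2.imwrite('pics/q_t.png',read_camera('top'))
for c in ('scene','top'):
  for n in ('slim_mid','unit_drawer0_handle','unit_front','lower_mid','upper_mid','tin_mid','probe_gold','probe_steel','gel'): print(c,n,[(round(d['p'],2),d['position']) for d in place_of(c,n)])
print(observe()['time_s'],observe()['contact_force'])
E
```

```text
scene slim_mid [(0.83, [0.5478, -0.2692, 0.0285]), (0.73, [0.3542, 0.1234, 0.0041])]
scene unit_drawer0_handle [(0.61, [0.4058, -0.2829, 0.0496]), (0.54, [0.5162, 0.2637, -0.0001])]
scene unit_front [(0.56, [0.6412, -0.2607, 0.0874])]
scene lower_mid [(0.95, [0.3256, 0.3504, 0.0394]), (0.57, [0.652, 0.4087, 0.0299])]
scene upper_mid [(0.73, [0.5157, 0.2553, 0.1087])]
scene tin_mid [(0.89, [0.513, 0.2534, 0.1507])]
scene probe_gold [(0.93, [0.6776, 0.1239, 0.0])]
scene probe_steel [(0.87, [0.6799, 0.2002, 0.0019]), (0.57, [0.678, 0.1255, -0.0004])]
scene gel [(0.66, [0.6778, 0.0299, -0.002])]
top slim_mid [(0.97, [0.3545, 0.1254, 0.0061]), (0.92, [0.5468, -0.2713, 0.028])]
top unit_drawer0_handle [(0.9, [0.4051, -0.2861, 0.0499])]
top unit_front [(0.69, [0.6429, -0.2626, 0.0818])]
top lower_mid [(0.72, [0.6482, 0.4067, 0.0269]), (0.65, [0.6806, 0.1274, -0.0022]), (0.58, [0.6895, 0.2072, 0.0059])]
top upper_mid [(0.93, [0.5165, 0.2499, 0.1094])]
top tin_mid [(0.68, [0.5128, 0.2544, 0.1507])]
top probe_gold [(0.56, [0.6832, 0.1291, 0.0005])]
top probe_steel [(0.88, [0.6841, 0.2012, 0.0028])]
top gel [(0.57, [0.6772, 0.0298, 0.0005]), (0.17, [0.6841, 0.2076, 0.0027])]
44.6417 [ 0.1827  0.651  -0.2183]
```

View pics/q_s.png

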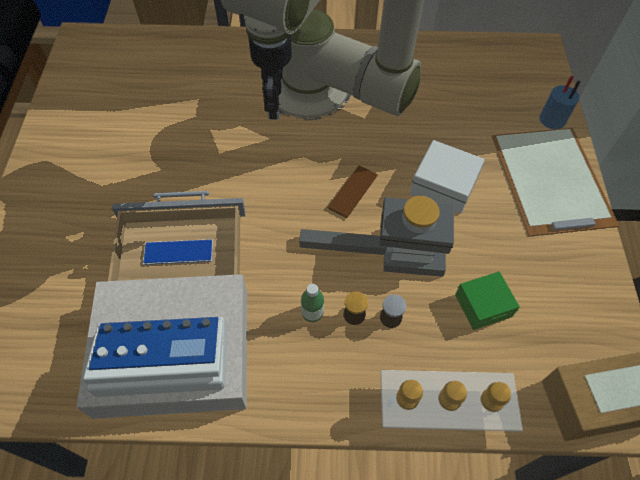

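View pics/q.png

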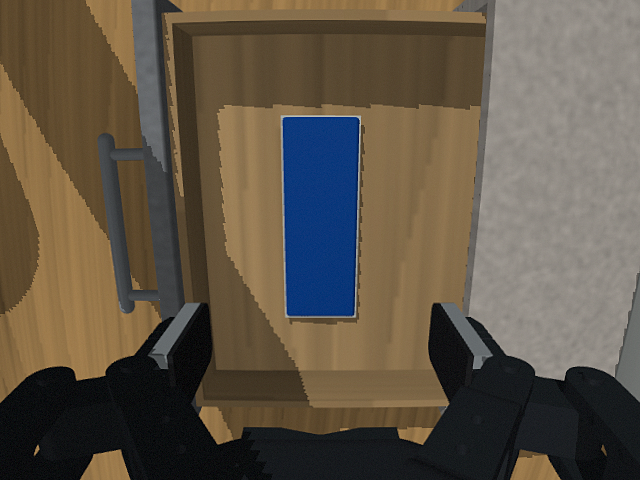

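```bash
python3 - <<'E'
from h import *
job_done(); print(observe()['time_s'])
E
```

```text
the job is handed in; nothing more can be done
the job is handed in; nothing more can be done
```

I pulled the drawer to its stop, drew the slim blue case out from under the stack, laid it flat in the drawer and handed the job in at about 45 s. `job_done` gives no verdict, so what follows is from my own last checks.

**How it went:**
- **Drawer:** I pulled until the force rose by about 17 N at the stop. The first attempt closed on nothing, because the fingertips sit about 25 mm shorter than documented. I measured this by touching the counter and corrected every later grasp for it.
- **Slim case:** I drew it out about 140 mm with the tool leaning 35° away from the stack. I then released it on the runway, gripped it again at its middle, and lowered it until I felt the drawer floor before letting go.

**Last checks:**
- **Drawer:** the handle is about 0.237 to 0.239 m in front of the unit's front edge, against a limit of 0.23 m. It may have moved back about 2 mm when I released it.
- **Case:** it lies flat near the middle of the drawer floor, at roughly (0.547, -0.270).
- **Stack:** it has settled on the deck, with the upper box at z ≈ 0.109 m and the tin at z ≈ 0.151 m (limit 0.153 m), nearly centred on each other. The networks did not find the white lower box under the stack. They reported only look-alikes, so I judged its position from the pictures and from its being held back by the posts.
- **Bystanders:** both probe heads and the gel bottle read within about 5 mm of where they started.
- **Disagreements:** the scene and top cameras differed by up to about 6 mm, so I used the wrist camera for the grasps.

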